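Seat the inspection lamp in its stand and click it to the middle setting

TASK

Lay the flat inspection lamp, switch upwards, down in its charging stand so that it lies flat between the stand's end walls (either way round), and let go. Then, with the lamp lying in the stand, nudge its slide switch gently by the small ridge from off until it clicks into the middle setting; never let it run on into the far setting or force it. Leave the two tins, the cup and the tape roll where they are.

Things in the scene. Friction and masses are not known exactly. Their poses are not given: they have to be found in the camera images.
- lamp: Flat black lamp, a loose rounded block 170 (x) x 48 (y) x 42 mm (z), 0.24 to 0.5 kg, starting on the desk with its switch up. Origin: centre of its underside; x along it to the end with the round lens, z out of the face with the switch. Pinch it across its 48 mm width near its middle. On the bare desk a push on the switch mostly shoves the lamp along.
- lamp_switch (a joint): Slide switch in the lamp's top, m along the lamp's +x (towards the lens): 0 off (start), 0.010 middle, 0.020 far setting and end stop. Sprung detents: about 6 to 9 N breaks it out of off, the resistance fades to nothing 5 mm on and it jumps by itself into the middle; another 6 to 9 N breaks it out towards far. White ticks mark the settings, the middle ones longest.
- switch_ridge (a point): Middle of the top of the switch's ridge, moving with it: a bar across the lamp, 6 mm thick along it, 14.5 mm wide, standing 6 mm proud of the level top face. At off it is 10 mm behind the lamp's middle (away from the lens). The 28 mm long sliding plate under it is flush with the face. Push it with the side of shut fingertips held just above the face.
- lamp_top (a point): Centre of the lamp's top face, 42 mm above its underside; axes as the lamp's.
- cradle: Grey stand fixed to the desk: base 200 (x) x 84 (y) x 8 mm, a wall across each end and short corner walls 26 mm above the desk, flared lips to 33 mm. Pocket 178 (x) x 56 mm (y): the lamp has 4 mm play all round and slides against an end wall when pushed. Long sides open for fingers over the middle 110 mm. Origin: under the centre, on the desk; x along it, z up.
- cradle_floor (a point): Centre of the pocket's floor, 8 mm above the desk; the centre of the lamp's underside belongs here.
- tin: Bystander: round grey sample tin with lid, diameter 70, 48 mm high; origin under its centre.
- cup: Bystander: small open steel cup, diameter 65, 48 mm high; origin under its centre.
- tape: Bystander: roll of masking tape lying flat, diameter 92, 25 mm high; origin under its centre.
- tin_low: Bystander: lower round grey sample tin with lid, diameter 69, 42 mm high; origin under its centre.
There are look-alikes about, which are no part of the job. There is more than one size of the cradle; the one meant has the size given above.

How it is judged:
On the way, in this order (a step that is already met when the one before it is completed fails the run):
1. the lamp lies flat in the stand, let go, with the switch still off (x of lamp in the frame of cradle between -0.008 and 0.008 m and y of lamp in the frame of cradle between -0.008 and 0.008 m and z of lamp in the frame of cradle between 0.005 and 0.011 m and angle between the x axis of lamp and the x axis of cradle, either way round below 0.12 rad and angle between lamp's own z axis and vertical below 0.08 rad and contact force between the fingers and lamp below 0.5 N and linear speed of lamp below 0.02 m/s and value of joint lamp_switch below 0.004 m), for 0.2 s.
2. the slide switch has clicked into the middle setting with the lamp lying in the stand (x of lamp in the frame of cradle between -0.008 and 0.008 m and y of lamp in the frame of cradle between -0.008 and 0.008 m and z of lamp in the frame of cradle between 0.005 and 0.011 m and angle between the x axis of lamp and the x axis of cradle, either way round below 0.12 rad and angle between lamp's own z axis and vertical below 0.08 rad and value of joint lamp_switch between 0.0075 and 0.0125 m), for 0.2 s.
At the end, for the whole second after the job is handed in: The lamp lies flat in the stand's pocket, either way round (centre within 8 mm of the pocket's centre both ways, underside within 3 mm of the floor, long axes within 0.12 rad, tilt under 0.08 rad), let go and at rest, and the slide switch rests in the middle setting (0.010 m, within 2.5 mm) (all of step 2 and contact force between the fingers and lamp below 0.5 N and linear speed of lamp below 0.02 m/s and velocity of joint lamp_switch below 0.01 m/s); the robot touches nothing.
It fails at once if the switch ran on towards the far setting (value of joint lamp_switch above 0.0155 m).
It fails at once if the switch was forced or pressed harder than 25 N (contact force between the fingers and lamp_switch above 25 N).
It fails at once if a tin, the cup or the tape roll was shifted by more than 30 mm (distance of any of tin, cup, tape, tin_low from where it was at the start of the episode above 0.03 m).
It also fails if it takes over 58 s, if anything falls off the work surface, if the arm or the gripper's body presses on something with over 40 N, if the wrist force passes 120 N, or if a joint passes its speed limit or range.

ROBOT

A 6-joint arm with a two-finger parallel gripper is mounted at the origin on a cart in front of the work surface, level with it; the furniture and walls round the work are solid. World frame = base frame: x ahead of the robot, y to its left, z up, the work surface at z = 0. Lengths are in m, angles in rad, forces in N, time in s.
With the tool pointing down it reaches from about 0.35 to 0.775 m from the base axis. Payload 5.5 kg.
Tool frame: the origin (TCP) lies at the very end of the fingers, on their centre line; the grasp point (between the pads) lies 19 mm behind it; x points along the fingers, y is the direction in which the jaws open and shut, and the axes are right-handed (so a half turn about x gives the same grasp; the last joint's range is limited). The gripper opens to 85 mm and grips with 20 to 120 N. Pads are 22 mm wide; open, the fingers measure 114 mm over their backs; the gripper's body (76 mm by 85 mm) begins 54 mm behind the grasp point. The pads swing forward as they close: fully open they stand 13 mm farther back than shut.
Start: joints at [1.056, 0.313, 0.046, 1.304, 0, 1.431], TCP at [0.211, 0.535, 0.231] pointing down, gripper open.
Joint ranges: [-2.76, 2.76], [-0.86, 1.69], [-1.03, 1.26], [-2.2, 2.34], [-1.47, 1.5], [-3.14, 3.14]. Speed limits (rad/s): [2.57, 2.57, 3.14, 3.14, 3.14, 3.14].

INTERFACE

Orientations are given as a unit quaternion [w, x, y, z].
In Python, from workcell import readout, cams, env, finder gives the robot as it stands.
- The arm moves only by the tool drive_tool, never from a script. Its argument "moves" is a list that holds one entry, the list of rows, each a list of 7 numbers: the shift along the tool's x, y, z in m, then the turn, a rotation vector about the tool's x, y, z in rad, then the closure in counts, from 0 (fully open) to 255 (shut). A call has exactly 5 rows; each row is the pose to reach, as a shift and turn from the pose measured when the call began, along the tool's axes at that moment; what a row does not reach only later rows make up. A row lasts 1/8 s, in which the tool goes at most 62.5 mm and 10.7 degrees, less where a joint would pass 70% of its speed; a pose out of reach is approached as far as the arm can. A call with a gripper value outside its range is refused whole. The fingers move at their own pace and stop on an object; "squeeze" is the grip in N (left out, the last holds). Time passes only in rows, so rows that repeat a pose let the fingers close, or fill a call up. It gives the time, the measured TCP pose, the force and the opening at its end, in the units of the state.
- readout.get_state(): the state, without advancing time (a new reading comes with each control period).
- cams.read_camera(name): name is "scene" or "top" or "wrist"; returns the picture (480x640x3 uint8, blue, green, red); there is no depth.
- cams.camera_params(name): a dict with "mtx" (3x3 intrinsics, pixels), "R" (3x3) and "t" (3): a world point X has camera coordinates R X + t; the wrist camera has in their place "mount" (4x4, takes a point from camera to tool coordinates, whose origin is the TCP and whose axes are the tool frame's). Camera axes: x right, y down, z forward; pixel columns grow to the right and rows downward; lengths in m; the calibration is good to about 2 mm. A picture is of the moment at which its call begins: read the wrist's pose just before it. camera_params takes no time and is no camera call.
- env.hand_in(): hands the job in, once; it reports no verdict.
Trained networks look in the newest picture that a camera, given by its name, has taken for a name from the list of things; names that differ only in an ending like _2 or _b are one class to them, and where a whole thing is asked for, a point or a joint stands for the part that bears it (a point fixed in the world has none). Each returns a list of dicts, best first, with "conf" (0 to 1); they miss things now and then, are a little off and sometimes report something else, mostly with a low value. They report only what shows in the picture. A call takes as long as a camera call. They do not tell look-alikes from the thing itself.
- finder.regions_of(camera, name): "pixels" (480x640 bool, what is visible of it) and "point" ([column, row] in pixels, amid what is visible of it).
The state is a dict: "clock": time; "joint_pos": joint angles; "qvel": joint speeds; "tau": joint torques, N m; "tcp_pos": TCP position; "orientation": TCP orientation; "wrist_force": force on the tool from outside, world axes, zero at the start; "ft_torque": the same for the moment, N m; "finger_gap": finger opening in m.
Only numpy, scipy, OpenCV 4.12 (cv2) and the standard library are available. Lean on these libraries where they do the work, as an engineer would, in place of code of your own. Each camera call takes 0.05 s, during which the arm holds its last target.

## Working session

There is one attempt and no reset: what is moved stays moved. The work goes in short steps, Python scripts to look and compute and a tool call to move; the robot and the scene stay as the last step left them, time stands still between calls to the robot, and variables do not carry over. Pictures are saved under pics/ and viewed, and the job is handed in when it is done.

Besides the shell and the picture viewer there is one more tool, called after ">>>" as name([rows], argument=value, ...), one row to a line, values as JSON. drive_tool: Moves the arm, as the interface text tells. Its arguments: {"type":"object","properties":{"moves":{"type":"array"},"squeeze":{"type":"number"}},"required":["moves"]}

```bash
mkdir -p pics; ls
python3 - <<'E'
from workcell import readout, cams, env, finder
import cv2,numpy as np
np.set_printoptions(precision=4,suppress=True)
print(readout.get_state())
for n in ["scene","top","wrist"]:
    im=cams.read_camera(n); cv2.imwrite(f"pics/{n}0.png",im)
    p=cams.camera_params(n); print(n,{k:np.array(v) for k,v in p.items()})
E
```

```text
pics
{'clock': 0.0, 'joint_pos': array([1.0564, 0.314 , 0.045 , 1.3036, 0.    , 1.4312]), 'qvel': array([ 0.001 ,  0.0009,  0.0002, -0.0005, -0.0007, -0.0004]), 'tau': array([  0.0017, -48.0622,  29.8537,   0.0191,   0.0002,   0.    ]), 'tcp_pos': array([0.2102, 0.5346, 0.2304]), 'orientation': array([ 0.6945,  0.1311,  0.6949, -0.1323]), 'wrist_force': array([-0.6433,  0.0349, -0.4055]), 'ft_torque': array([ 0.008 ,  0.0266, -0.0301]), 'finger_gap': 0.0855081693260291}
scene {'mtx': array([[504.2968,   0.    , 316.5446],
       [  0.    , 504.2968, 232.7558],
       [  0.    ,   0.    ,   1.    ]]), 'R': array([[ 0.5378, -0.843 ,  0.0049],
       [-0.542 , -0.3502, -0.7639],
       [ 0.6457,  0.4082, -0.6453]]), 't': array([-0.3852,  0.2983,  1.3854])}
top {'mtx': array([[475.8898,   0.    , 316.5033],
       [  0.    , 475.8898, 244.0009],
       [  0.    ,   0.    ,   1.    ]]), 'R': array([[ 0.0112, -0.9999, -0.001 ],
       [-0.9975, -0.0111, -0.0698],
       [ 0.0698,  0.0018, -0.9976]]), 't': array([-0.1012,  0.5206,  1.3919])}
wrist {'mtx': array([[375.2317,   0.    , 319.5921],
       [  0.    , 375.2317, 242.8661],
       [  0.    ,   0.    ,   1.    ]]), 'mount': array([[-0.0002, -0.2613,  0.9653, -0.1431],
       [ 1.    , -0.0005,  0.0001,  0.0018],
       [ 0.0004,  0.9653,  0.2613, -0.0675],
       [ 0.    ,  0.    ,  0.    ,  1.    ]])}
```

View pics/top0.png

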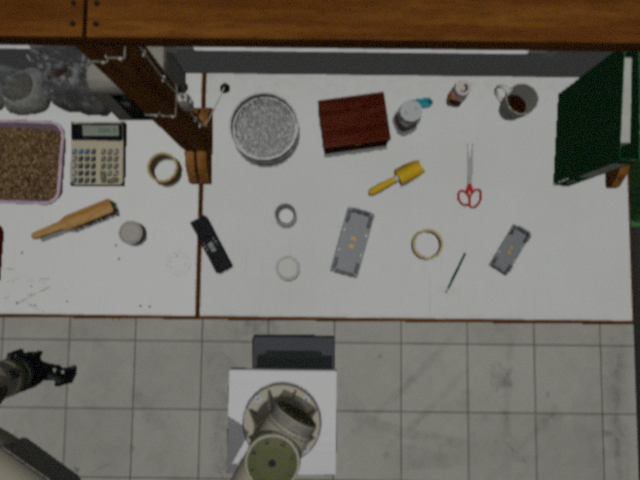

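View pics/scene0.png

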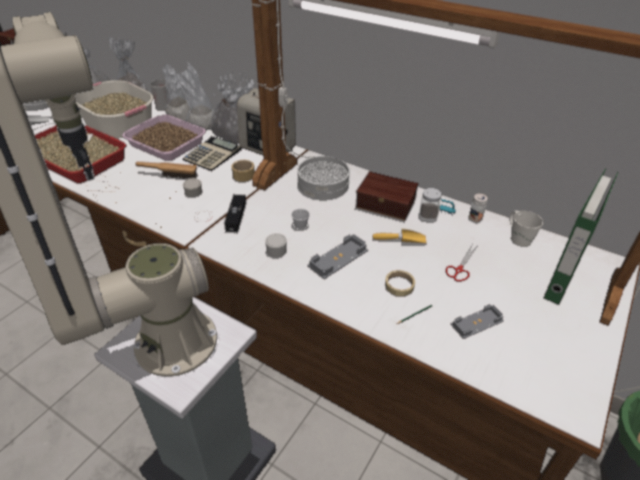

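```bash
cat > h.py <<'E'
import numpy as np,cv2
from scipy.spatial.transform import Rotation as Rn
from workcell import readout, cams, env, finder
np.set_printoptions(precision=4,suppress=True)
def q2R(q): return Rn.from_quat([q[1],q[2],q[3],q[0]]).as_matrix()
def campose(n,st=None):
    p=cams.camera_params(n);K=np.array(p["mtx"])
    if n!="wrist": return K,np.array(p["R"]),np.array(p["t"])
    st=st or readout.get_state()
    M=np.array(p["mount"]);T=np.eye(4);T[:3,:3]=q2R(st["orientation"]);T[:3,3]=st["tcp_pos"]
    W=np.linalg.inv(T@M); return K,W[:3,:3],W[:3,3]
def back(cp,uv,z):
    K,R,t=cp;uv=np.atleast_2d(uv).astype(float)
    d=np.c_[uv,np.ones(len(uv))]@np.linalg.inv(K).T@R
    c=-R.T@t; s=(z-c[2])/d[:,2]; return c+d*s[:,None]
def proj(cp,X):
    K,R,t=cp;x=(np.atleast_2d(X)@R.T+t)@K.T; return x[:,:2]/x[:,2:]
E
python3 - <<'E'
from h import *
import pickle
cp=campose("top")
out={}
for n,z in [("lamp",.042),("cradle",.02),("tin",.048),("cup",.048),("tape",.025),("tin_low",.042)]:
    for d in finder.regions_of("top",n):
        m=d["pixels"].astype(np.uint8)
        ys,xs=np.nonzero(m)
        r=cv2.minAreaRect(np.c_[xs,ys].astype(np.float32))
        box=back(cp,cv2.boxPoints(r),z)
        e=[np.linalg.norm(box[1]-box[0]),np.linalg.norm(box[2]-box[1])]
        print(n,round(d["conf"],2),np.round(d["point"]),len(xs),"ctr",box.mean(0)[:2],"size",np.round(e,3))
E
```

```text
lamp 0.62 [210. 243.] 1085 ctr [0.5158 0.2117] size [0.054 0.174]
cradle 0.92 [353. 243.] 1825 ctr [ 0.5285 -0.2003] size [0.199 0.083]
cradle 0.63 [508. 251.] 1123 ctr [ 0.5123 -0.6689] size [0.155 0.069]
tin 0.56 [285. 269.] 491 ctr [ 0.4507 -0.0124] size [0.069 0.07 ]
tin 0.41 [131. 234.] 545 ctr [0.5458 0.4396] size [0.079 0.07 ]
cup 0.81 [285. 213.] 396 ctr [ 0.6048 -0.0012] size [0.061 0.062]
tape 0.54 [440. 248.] 273 ctr [ 0.5222 -0.4211] size [0.092 0.084]
tin_low 0.81 [130. 234.] 523 ctr [0.5492 0.4435] size [0.082 0.065]
```

Run:
```python
from h import *
im=cv2.imread("pics/top0.png")
a=cv2.resize(im[203:283,170:250],(400,400),interpolation=cv2.INTER_CUBIC)
b=cv2.resize(im[203:283,313:393],(400,400),interpolation=cv2.INTER_CUBIC)
cv2.imwrite("pics/crop0.png",np.hstack([a,b]))
cp=campose("top")
cams.read_camera("top")
for n,z in [("lamp",.042),("cradle",.02)]:
    d=finder.regions_of("top",n)[0]
    ys,xs=np.nonzero(d["pixels"])
    P=back(cp,np.c_[xs,ys],z)[:,:2]; r=cv2.minAreaRect(P.astype(np.float32)); print(n,r)
    c=P-P.mean(0);w,v=np.linalg.eigh(c.T@c);print(np.degrees(np.arctan2(v[1,1],v[0,1])),P.mean(0))
```

```text
lamp ((0.515607476234436, 0.21223998069763184), (0.17100344598293304, 0.05425442010164261), 28.764694213867188)
-150.84479783362238 [0.515 0.212]
cradle ((0.5121432542800903, -0.666630744934082), (0.06356677412986755, 0.1486620008945465), 57.635101318359375)
148.4318244831601 [ 0.5123 -0.6667]
```

View pics/crop0.png

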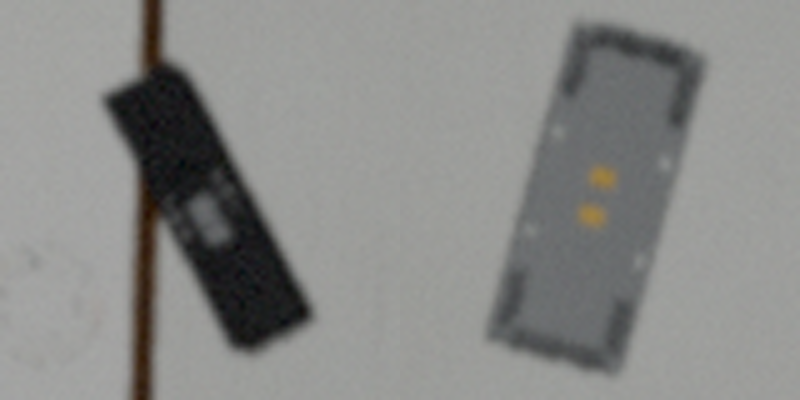

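View pics/wrist0.png

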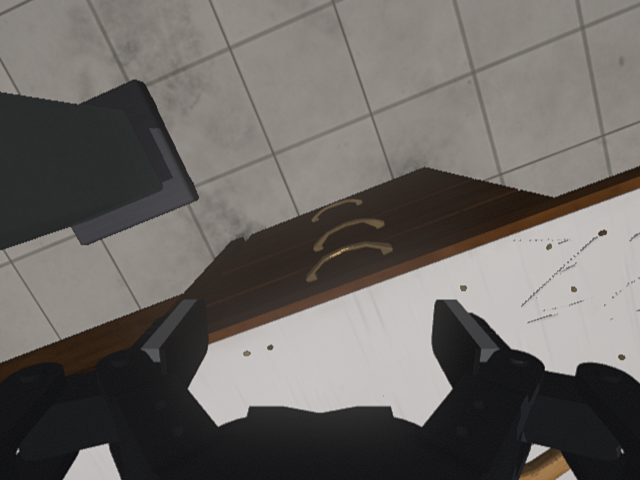

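```bash
cat >> h.py <<'E'
def tgt(yawy_deg):
    a=np.radians(yawy_deg);y=np.array([np.cos(a),np.sin(a),0]);x=np.array([0,0,-1.]);return np.c_[x,y,np.cross(x,y)]
def rel(pos,yaw,st=None):
    st=st or readout.get_state();R=q2R(st["orientation"])
    d=R.T@(np.array(pos)-st["tcp_pos"]);r=Rn.from_matrix(R.T@tgt(yaw)).as_rotvec();return np.r_[d,r]
def yaw(st):
    R=q2R(st["orientation"]);return np.degrees(np.arctan2(R[1,1],R[0,1]))
E
python3 - <<'E'
from h import *
st=readout.get_state();print(q2R(st["orientation"]),yaw(st),st["clock"])
for y in (119,-61): print(y,rel([.50,.21,.25],y))
E
```

```text
[[ 0.0001  0.3661  0.9306]
 [ 0.0001  0.9306 -0.3661]
 [-1.      0.0001  0.    ]] 68.52298024010648 0.6
119 [-0.0187 -0.1966  0.3884 -0.881   0.0001 -0.0001]
-61 [-0.0187 -0.1966  0.3884  2.2606 -0.0001 -0.0001]
```

>>> drive_tool([
  [[0.0,-0.03,0.06,-0.17,0,0,0],[0.0,-0.057,0.115,-0.35,0,0,0],[0.0,-0.085,0.17,-0.52,0,0,0],[0.0,-0.112,0.225,-0.7,0,0,0],[0.0,-0.14,0.28,-0.87,0,0,0]],
], squeeze=40)

```text
clock: 1.23
tcp_pos: [0.4043, 0.3205, 0.2316]
orientation: [0.688, -0.163, 0.688, 0.164]
wrist_force: [0.4, 0.1, 0.6]
finger_gap: 0.085
```

Run:
```python
from h import *
st=readout.get_state();print(st["clock"],st["tcp_pos"],yaw(st),st["joint_pos"])
print(rel([.50,.205,.20],119))
```

```text
1.225 [0.4043 0.3205 0.2316] 116.74435867630326 [ 0.5145  0.1976 -0.1058  1.2664  0.0001  0.0477]
[ 0.0316 -0.1462  0.0335 -0.0394  0.001  -0.0001]
```

>>> drive_tool([
  [[0.01,-0.05,0.011,-0.02,0,0,0],[0.02,-0.1,0.022,-0.04,0,0,0],[0.032,-0.146,0.0335,-0.04,0,0,0],[0.032,-0.146,0.0335,-0.04,0,0,0],[0.032,-0.146,0.0335,-0.04,0,0,0]],
])

```text
clock: 1.85
tcp_pos: [0.4996, 0.2052, 0.1996]
orientation: [0.685, -0.177, 0.684, 0.177]
wrist_force: [-0.1, -0.3, -0.1]
finger_gap: 0.0857
```

Run:
```python
from h import *
st=readout.get_state();print(st["clock"],st["tcp_pos"],yaw(st))
im=cams.read_camera("wrist"); cv2.imwrite("pics/wrist1.png",im)
cp=campose("wrist",st)
for n,z in [("lamp",.042),("switch_ridge",.048),("tin",.048),("tin_low",.042)]:
  for d in finder.regions_of("wrist",n)[:2]:
    ys,xs=np.nonzero(d["pixels"])
    P=back(cp,np.c_[xs,ys],z)[:,:2]; r=cv2.minAreaRect(P.astype(np.float32)); print(n,d["conf"],d["point"],r,back(cp,d["point"],z))
```

```text
1.85 [0.4996 0.2052 0.1996] 119.00644793655412
lamp 0.95 [317.1, 236.8] ((0.5153504610061646, 0.21625617146492004), (0.16956014931201935, 0.04829367622733116), 28.855974197387695) [[0.5089 0.2107 0.042 ]]
switch_ridge 0.56 [318.6, 236.8] ((0.505595862865448, 0.21074670553207397), (0.02671140432357788, 0.012954630888998508), 28.639801025390625) [[0.5069 0.2111 0.048 ]]
tin 0.86 [101.7, 34.8] ((0.4579060673713684, 0.004314389079809189), (0.052005473524332047, 0.08600864559412003), 28.986507415771484) [[0.4523 0.0056 0.048 ]]
tin_low 0.83 [518.8, 345.9] ((0.5109822154045105, 0.4307447671890259), (0.05452682822942734, 0.00911187194287777), 87.2928695678711) [[0.5096 0.4178 0.042 ]]
```

View pics/wrist1.png

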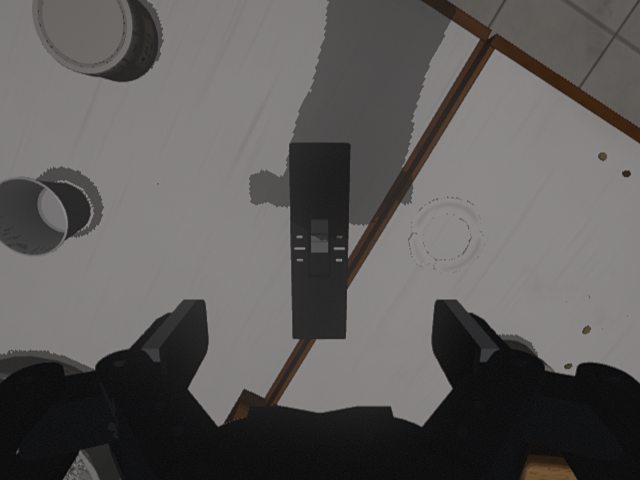

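Run:
```python
from h import *
print(rel([.5153,.2162,.006],118.9))
```

```text
[ 0.1941  0.001   0.0184  0.0043  0.0016 -0.0001]
```

>>> drive_tool([
  [[0.045,0.001,0.0184,0.004,0,0,0],[0.1,0.001,0.0184,0.004,0,0,0],[0.145,0.001,0.0184,0.004,0,0,0],[0.18,0.001,0.0184,0.004,0,0,0],[0.194,0.001,0.0184,0.004,0,0,0]],
])

```text
clock: 2.72
tcp_pos: [0.5134, 0.2165, 0.0043]
orientation: [0.684, -0.177, 0.685, 0.177]
wrist_force: [-0.2, -0.8, 0.3]
finger_gap: 0.0853
```

>>> drive_tool([
  [[0,0,0,0,0,0,120],[0,0,0,0,0,0,160],[0,0,0,0,0,0,200],[0,0,0,0,0,0,200],[0,0,0,0,0,0,200]],
], squeeze=40)

```text
clock: 3.35
tcp_pos: [0.5152, 0.2166, 0.0062]
orientation: [0.685, -0.177, 0.684, 0.177]
wrist_force: [-0.1, -1.7, 6.4]
finger_gap: 0.0474
```

>>> drive_tool([
  [[-0.03,0,0,0,0,0,200],[-0.07,0,0,0,0,0,200],[-0.11,0,0,0,0,0,200],[-0.14,0,0,0,0,0,200],[-0.15,0,0,0,0,0,200]],
], squeeze=40)

```text
clock: 3.98
tcp_pos: [0.5156, 0.217, 0.1581]
orientation: [0.686, -0.177, 0.683, 0.177]
wrist_force: [0.4, 0.7, -4.7]
finger_gap: 0.0475
```

Run:
```python
from h import *
print(rel([.50,-.06,.16],73),readout.get_state())
```

```text
[-0.0024 -0.2347 -0.1479  0.8026  0.0052 -0.0012] {'clock': 3.975, 'joint_pos': array([ 0.2547,  0.3106, -0.1394,  1.1156,  0.0004, -0.2512]), 'qvel': array([-0.0002, -0.0226,  0.0934,  0.161 , -0.0027, -0.001 ]), 'tau': array([  0.0763, -49.7336,  30.4549,   0.1291,   0.0065,   0.0001]), 'tcp_pos': array([0.5156, 0.217 , 0.1581]), 'orientation': array([ 0.6864, -0.1768,  0.6828,  0.1771]), 'wrist_force': array([ 0.411 ,  0.6973, -4.7172]), 'ft_torque': array([-0.0385, -0.0024, -0.0218]), 'finger_gap': 0.047475811379881}
```

>>> drive_tool([
  [[0,-0.03,-0.02,0.1,0,0,200],[0,-0.075,-0.048,0.27,0,0,200],[0,-0.125,-0.078,0.43,0,0,200],[0,-0.17,-0.108,0.6,0,0,200],[0,-0.21,-0.132,0.72,0,0,200]],
])

```text
clock: 4.6
tcp_pos: [0.5005, -0.0321, 0.1562]
orientation: [0.704, 0.078, 0.702, -0.076]
wrist_force: [0.4, -0.2, -4.0]
finger_gap: 0.0479
```

>>> drive_tool([
  [[0,-0.037,0.003,0.08,0,0,200],[0,-0.037,0.003,0.08,0,0,200],[0,-0.037,0.003,0.08,0,0,200],[0,-0.037,0.003,0.08,0,0,200],[0,-0.037,0.003,0.08,0,0,200]],
])

```text
clock: 5.22
tcp_pos: [0.4954, -0.0678, 0.156]
orientation: [0.7, 0.106, 0.699, -0.104]
wrist_force: [0.5, -0.7, -4.8]
finger_gap: 0.0473
```

Run:
```python
from h import *
st=readout.get_state();print(st["clock"],st["tcp_pos"],yaw(st),q2R(st["orientation"])[:,0],st["wrist_force"],st["finger_gap"])
im=cams.read_camera("wrist"); cv2.imwrite("pics/wrist2.png",im)
cp=campose("wrist",st)
for n,z in [("cradle",.03),("cradle",.008),("lamp",st["tcp_pos"][2]+.036)]:
  for d in finder.regions_of("wrist",n)[:2]:
    ys,xs=np.nonzero(d["pixels"])
    P=back(cp,np.c_[xs,ys],z)[:,:2]; r=cv2.minAreaRect(P.astype(np.float32)); print(n,d["conf"],d["point"],r,back(cp,d["point"],z))
```

```text
5.225 [ 0.4954 -0.0678  0.156 ] 72.97894768637238 [ 0.0023  0.0028 -1.    ] [ 0.5382 -0.7473 -4.8014] 0.04733934051903023
cradle 0.7 [169.8, 258.8] ((0.5284464955329895, -0.19453398883342743), (0.08806053549051285, 0.20367415249347687), 74.68031311035156) [[ 0.4803 -0.1783  0.03  ]]
cradle 0.7 [169.8, 258.8] ((0.5363990664482117, -0.20662638545036316), (0.09526289999485016, 0.22033239901065826), 74.6803207397461) [[ 0.4843 -0.1891  0.008 ]]
lamp 0.6 [320.1, 228.8] ((0.46470585465431213, -0.05658917501568794), (0.04810063913464546, 0.10568694025278091), 72.9922866821289) [[ 0.4551 -0.0535  0.192 ]]
lamp 0.48 [169.2, 259.1] ((0.46975845098495483, -0.1053968071937561), (0.035409439355134964, 0.08130472153425217), 74.75242614746094) [[ 0.4508 -0.0992  0.192 ]]
```

View pics/wrist2.png

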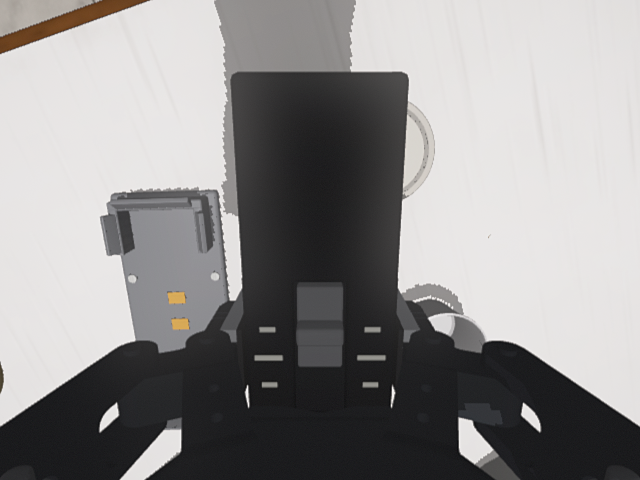

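>>> drive_tool([
  [[0,0,-0.03,-0.028,0,0,200],[0,0.01,-0.06,-0.028,0,0,200],[0,0.02,-0.09,-0.028,0,0,200],[0,0.02,-0.1,-0.028,0,0,200],[0,0.02,-0.1,-0.028,0,0,200]],
])

```text
clock: 6.05
tcp_pos: [0.4059, -0.02, 0.1564]
orientation: [0.702, 0.096, 0.699, -0.094]
wrist_force: [0.7, -0.9, -4.3]
finger_gap: 0.0475
```

Run:
```python
from h import *
st=readout.get_state();print(st["clock"],st["tcp_pos"],yaw(st),q2R(st["orientation"])[:,0],st["wrist_force"],st["finger_gap"])
im=cams.read_camera("wrist"); cv2.imwrite("pics/wrist3.png",im)
cv2.imwrite("pics/top3.png",cams.read_camera("top"))
cp=campose("wrist",st)
for n,z in [("cradle",.03),("cradle",.008)]:
  for d in finder.regions_of("wrist",n)[:2]:
    ys,xs=np.nonzero(d["pixels"])
    P=back(cp,np.c_[xs,ys],z)[:,:2]; r=cv2.minAreaRect(P.astype(np.float32)); print(n,d["conf"],d["point"],r,back(cp,d["point"],z))
    np.save("m3.npy",d["pixels"])
```

```text
6.05 [ 0.4059 -0.02    0.1564] 74.55275750758842 [ 0.0039  0.002  -1.    ] [ 0.6953 -0.9305 -4.3426] 0.04745444063920719
cradle 0.94 [155.2, 334.3] ((0.5045183300971985, -0.18737322092056274), (0.09088104963302612, 0.17219845950603485), 74.44806671142578) [[ 0.4501 -0.1656  0.03  ]]
cradle 0.94 [155.2, 334.3] ((0.5178744792938232, -0.20264531672000885), (0.09830546379089355, 0.18626607954502106), 74.44802856445312) [[ 0.4591 -0.1791  0.008 ]]
```

View pics/wrist3.png

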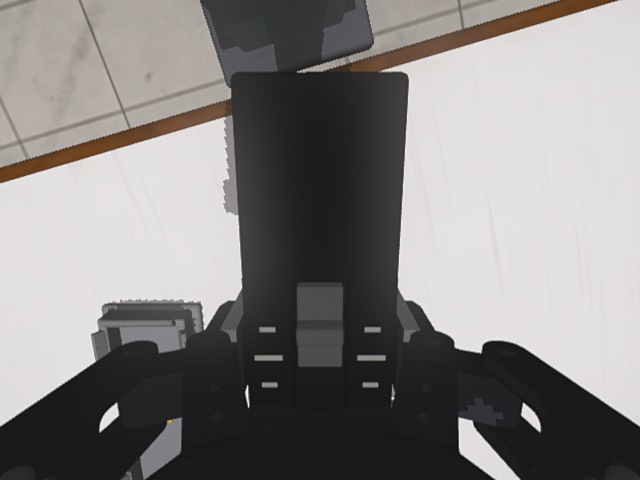

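Run:
```python
from h import *
R=tgt(72.979); x=np.array([.0023,.0028,-1]);x/=np.linalg.norm(x);y=R[:,1]-x*(R[:,1]@x);y/=np.linalg.norm(y);R=np.c_[x,y,np.cross(x,y)]
q=Rn.from_matrix(R).as_quat();st=dict(tcp_pos=np.array([.4954,-.0678,.156]),orientation=[q[3],*q[:3]])
cp=campose("wrist",st)
im=cv2.imread("pics/wrist2.png");hsv=cv2.cvtColor(im,cv2.COLOR_BGR2HSV)
m=((hsv[...,0]>12)&(hsv[...,0]<28)&(hsv[...,1]>130)&(hsv[...,2]>150)).astype(np.uint8);m[:250]=0;m[:,300:]=0
n,l,s,c=cv2.connectedComponentsWithStats(m)
for i in range(1,n):
    if s[i,4]>30: print("gold",c[i],s[i,4],back(cp,c[i],.008))
for uv in [(132.5,278.5),(215,276.5)]: print("dot",back(cp,uv,.008))
# top
cpt=campose("top");cpx=cv2.imread("pics/top3.png")
h=cv2.cvtColor(cpx,cv2.COLOR_BGR2HSV)
m=((h[...,0]>12)&(h[...,0]<28)&(h[...,1]>80));m[:230]=0;m[260:]=0;m[:,340:365]*=True;m[:,:340]=0;m[:,365:]=0
ys,xs=np.nonzero(m);print(len(xs),back(cpt,(xs.mean(),ys.mean()),.008))
for d in finder.regions_of("top","cradle"):
    ys,xs=np.nonzero(d["pixels"]);print(d["conf"],d["point"],[cv2.minAreaRect(back(cpt,np.c_[xs,ys],z)[:,:2].astype(np.float32)) for z in (.004,.02)])
a=cv2.resize(im[170:440,60:330],None,fx=2,fy=2);cv2.imwrite("pics/c2.png",a)
```

```text
gold [176.3393 297.3393] 168 [[ 0.5172 -0.1971  0.008 ]]
gold [179.9 323.5] 160 [[ 0.5404 -0.2036  0.008 ]]
dot [[ 0.4911 -0.225   0.008 ]]
dot [[ 0.5094 -0.1595  0.008 ]]
30 [[ 0.5302 -0.2011  0.008 ]]
0.97 [352.6, 243.0] [((0.5297815203666687, -0.20165863633155823), (0.08616925030946732, 0.20349110662937164), 74.99922943115234), ((0.5285831093788147, -0.20049048960208893), (0.08519880473613739, 0.20119933784008026), 74.99922943115234)]
0.83 [510.0, 251.0] [((0.5129006505012512, -0.6749428510665894), (0.06576821208000183, 0.1503220647573471), 59.58271026611328), ((0.5118923783302307, -0.6684445738792419), (0.06502750515937805, 0.1486290991306305), 59.58271789550781)]
```

View pics/c2.png

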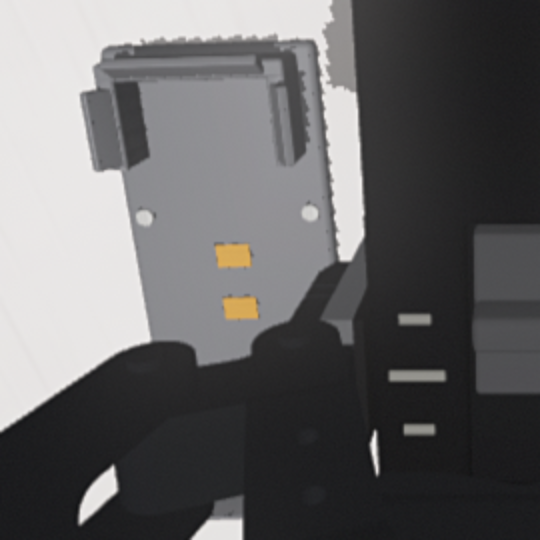

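Run:
```python
from h import *
st=readout.get_state();cp=campose("wrist",st);R=q2R(st["orientation"])
for uv in [(268,357.5),(371,357.5),(267,329.5),(372,329.5),(269,384.5),(370,384.5),(232,76),(408,76),(320,72)]:
    X=back(cp,uv,st["tcp_pos"][2]+.0358)[0];print(uv,R.T@(X-st["tcp_pos"]))
print(rel([.529,-.2005,.075],74.5))
```

```text
(268, 357.5) [-0.0358 -0.0147  0.0001]
(371, 357.5) [-0.0357  0.0186  0.0001]
(267, 329.5) [-0.0359 -0.0146 -0.0099]
(372, 329.5) [-0.0358  0.0185 -0.0099]
(269, 384.5) [-0.0358 -0.0147  0.0101]
(370, 384.5) [-0.0357  0.0186  0.0102]
(232, 76) [-0.0361 -0.0211 -0.0839]
(408, 76) [-0.0359  0.0253 -0.0839]
(320, 72) [-0.036   0.0021 -0.0849]
[ 0.0811 -0.141   0.1659 -0.0001  0.0024 -0.0031]
```

>>> drive_tool([
  [[0,-0.03,0.035,0,0,0,200],[0.01,-0.066,0.078,0,0,0,200],[0.02,-0.102,0.12,0,0,0,200],[0.04,-0.132,0.155,0,0.002,-0.003,200],[0.06,-0.142,0.166,0,0.002,-0.003,200]],
])

```text
clock: 6.92
tcp_pos: [0.531, -0.2048, 0.0949]
orientation: [0.701, 0.096, 0.7, -0.097]
wrist_force: [-0.8, 0.7, -4.1]
finger_gap: 0.0477
```

Run:
```python
from h import *
st=readout.get_state();print(st["clock"],st["tcp_pos"],yaw(st),q2R(st["orientation"])[:,0],st["wrist_force"],st["finger_gap"])
im=cams.read_camera("wrist"); cv2.imwrite("pics/wrist4.png",im)
print(rel([.529,-.2018,.017],74.5))
```

```text
6.925 [ 0.531  -0.2048  0.0949] 74.35019767951053 [ 0.0019 -0.0011 -1.    ] [-0.8354  0.6577 -4.1484] 0.04769667330712968
[ 0.0748  0.0022 -0.001  -0.0028 -0.002  -0.0001]
```

View pics/wrist4.png

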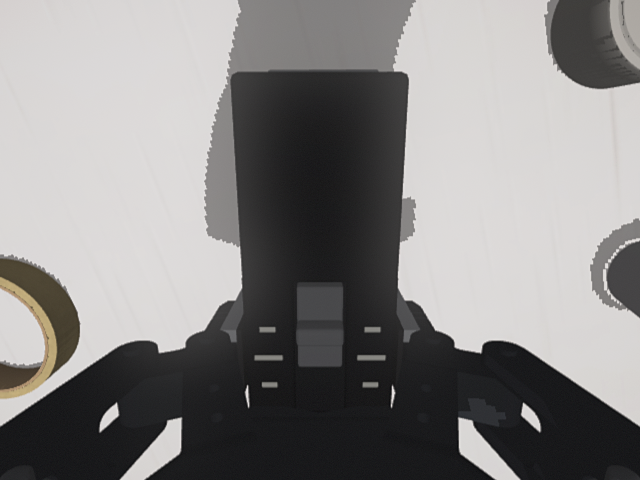

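>>> drive_tool([
  [[0.015,0.0022,-0.001,-0.003,-0.002,0,200],[0.03,0.0022,-0.001,-0.003,-0.002,0,200],[0.04,0.0022,-0.001,-0.003,-0.002,0,200],[0.045,0.0022,-0.001,-0.003,-0.002,0,200],[0.045,0.0022,-0.001,-0.003,-0.002,0,200]],
])

```text
clock: 7.6
tcp_pos: [0.529, -0.2016, 0.0469]
orientation: [0.701, 0.095, 0.701, -0.095]
wrist_force: [-0.1, 1.0, -4.0]
finger_gap: 0.0475
```

Run:
```python
from h import *
st=readout.get_state();print(st["clock"],st["tcp_pos"],yaw(st),q2R(st["orientation"])[:,0],st["wrist_force"],st["finger_gap"])
im=cams.read_camera("scene"); c=im[190:320,250:430];cv2.imwrite("pics/scene5.png",cv2.resize(c,None,fx=4,fy=4,interpolation=cv2.INTER_CUBIC))
print(rel([.529,-.2018,.015],74.5))
```

```text
7.6 [ 0.529  -0.2016  0.0469] 74.53468904262394 [-0.      0.0002 -1.    ] [-0.1102  0.9534 -4.0457] 0.04753973862954297
[ 0.0322 -0.     -0.0003  0.0005  0.0006  0.    ]
```

View pics/scene5.png

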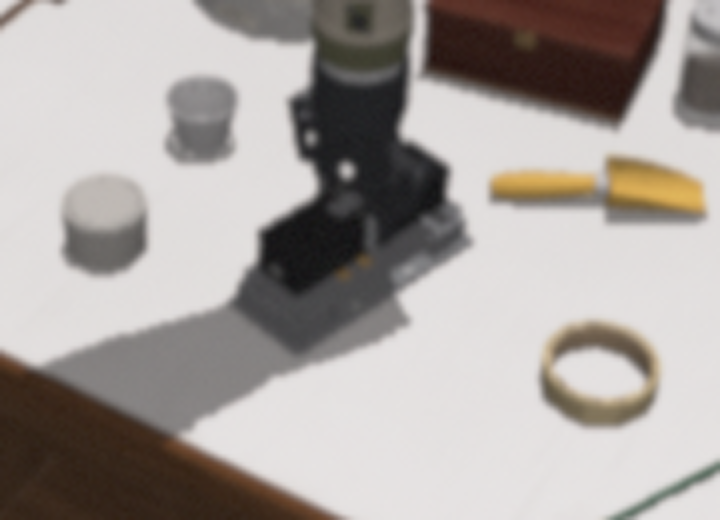

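Lamp hovers aligned over the stand. Lowering.

>>> drive_tool([
  [[0.01,0,0,0,0,0,200],[0.018,0,0,0,0,0,200],[0.025,0,0,0,0,0,200],[0.03,0,0,0,0,0,200],[0.032,0,0,0,0,0,200]],
])

```text
clock: 8.28
tcp_pos: [0.529, -0.2017, 0.0147]
orientation: [0.701, 0.095, 0.701, -0.095]
wrist_force: [0.5, -0.2, -3.9]
finger_gap: 0.0474
```

Run:
```python
from h import *
st=readout.get_state();print(st["clock"],st["tcp_pos"],yaw(st),q2R(st["orientation"])[:,0],st["wrist_force"],st["finger_gap"])
```

```text
8.275 [ 0.529  -0.2017  0.0147] 74.52407932928533 [-0.0001  0.0002 -1.    ] [ 0.4511 -0.2315 -3.8888] 0.0473520221854764
```

>>> drive_tool([
  [[0,0,0,0,0,0,150],[0,0,0,0,0,0,100],[0,0,0,0,0,0,50],[0,0,0,0,0,0,0],[0,0,0,0,0,0,0]],
])

```text
clock: 8.9
tcp_pos: [0.5292, -0.2018, 0.015]
orientation: [0.701, 0.095, 0.7, -0.095]
wrist_force: [0.1, 0.5, 0.6]
finger_gap: 0.0853
```

>>> drive_tool([
  [[-0.02,0,0,0,0,0,0],[-0.05,0,0,0,0,0,0],[-0.09,0,0,0,0,0,0],[-0.12,0,-0.01,0,0,0,0],[-0.13,0,-0.02,0,0,0,0]],
])

```text
clock: 9.52
tcp_pos: [0.5107, -0.1969, 0.147]
orientation: [0.702, 0.095, 0.699, -0.096]
wrist_force: [0.8, 0.2, -0.4]
finger_gap: 0.0854
```

Run:
```python
from h import *
st=readout.get_state();print(st["clock"],st["tcp_pos"],yaw(st),q2R(st["orientation"])[:,0],st["wrist_force"],st["finger_gap"])
im=cams.read_camera("wrist"); cv2.imwrite("pics/wrist6.png",im)
cp=campose("wrist",st)
for n,z in [("lamp",.050),("switch_ridge",.056),("cradle",.03)]:
  for d in finder.regions_of("wrist",n)[:2]:
    ys,xs=np.nonzero(d["pixels"])
    P=back(cp,np.c_[xs,ys],z)[:,:2]; r=cv2.minAreaRect(P.astype(np.float32)); print(n,d["conf"],d["point"],r,back(cp,d["point"],z))
```

```text
9.525 [ 0.5107 -0.1969  0.147 ] 74.5360881094137 [ 0.0036 -0.0019 -1.    ] [ 0.7705  0.1978 -0.4475] 0.08540309470190252
lamp 0.74 [318.0, 254.9] ((0.5285196304321289, -0.19957557320594788), (0.047862112522125244, 0.1699531078338623), 74.6116714477539) [[ 0.5171 -0.1979  0.05  ]]
switch_ridge 0.85 [320.7, 258.0] ((0.5167145729064941, -0.19601739943027496), (0.01464000716805458, 0.02897113561630249), 76.04927825927734) [[ 0.5178 -0.1962  0.056 ]]
switch_ridge 0.29 [600.6, 286.8] ((0.5942413806915283, -0.025502724573016167), (0.05713392794132233, 0.0741652101278305), 87.22289276123047) [[ 0.5871 -0.0216  0.056 ]]
cradle 0.6 [284.8, 223.2] ((0.528576135635376, -0.20002591609954834), (0.07795613259077072, 0.19812433421611786), 74.59209442138672) [[ 0.4941 -0.216   0.03  ]]
```

View pics/wrist6.png

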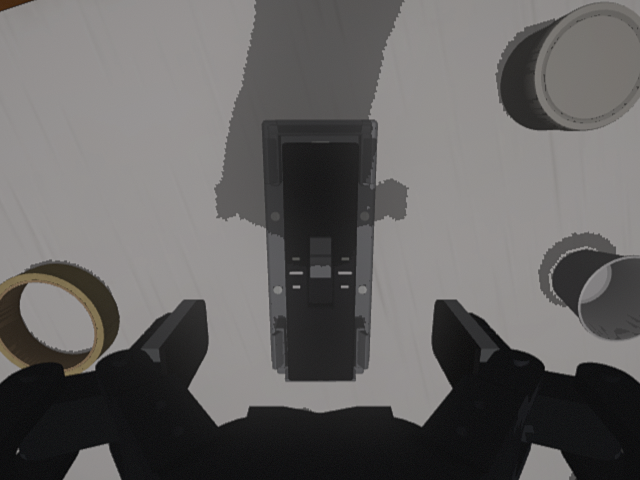

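Run:
```python
from h import *
print(rel([.4982,-.1931,.075],74.5))
```

```text
[ 0.069  -0.     -0.0115  0.0003 -0.0006 -0.0003]
```

>>> drive_tool([
  [[0,0,-0.005,0,0,0,120],[0.01,0,-0.0115,0,0,0,200],[0.03,0,-0.0115,0,0,0,255],[0.055,0,-0.0115,0,0,0,255],[0.07,0,-0.0115,0,0,0,255]],
], squeeze=40)

```text
clock: 10.35
tcp_pos: [0.4967, -0.1923, 0.0718]
orientation: [0.699, 0.096, 0.702, -0.095]
wrist_force: [-0.5, 0.2, 0.1]
finger_gap: -0.0003
```

>>> drive_tool([
  [[0,0,0,0,0,0,255],[0,0,0,0,0,0,255],[0,0,0,0,0,0,255],[0,0,0,0,0,0,255],[0,0,0,0,0,0,255]],
])

```text
clock: 10.98
tcp_pos: [0.497, -0.1924, 0.0722]
orientation: [0.7, 0.096, 0.702, -0.095]
wrist_force: [0.2, 0.0, 0.3]
finger_gap: 0.0001
```

Run:
```python
from h import *
st=readout.get_state();print(st["clock"],st["tcp_pos"],yaw(st),q2R(st["orientation"])[:,0],st["wrist_force"],st["finger_gap"])
im=cams.read_camera("wrist"); cv2.imwrite("pics/wrist7.png",im)
print(rel([.4982,-.1931,.0525],74.5))
cp=campose("wrist",st);R=q2R(st["orientation"])
for z in (-.011,0,.011):
  print([proj(cp,st["tcp_pos"]+R@np.array([0,y,z]))[0] for y in (-.01,0,.01)])
```

```text
10.975 [ 0.497  -0.1924  0.0722] 74.5186760881122 [-0.0025  0.0016 -1.    ] [0.2395 0.0018 0.3172] 0.00012085479840804036
[ 0.0196 -0.0004  0.0014  0.0003 -0.003  -0.001 ]
[array([290.2019, 284.5116]), array([314.7582, 284.5009]), array([339.3143, 284.4902])]
[array([290.7553, 309.3346]), array([314.8582, 309.324 ]), array([338.9609, 309.3134])]
[array([291.2886, 333.2574]), array([314.9545, 333.247 ]), array([338.6203, 333.2365])]
```

View pics/wrist7.png

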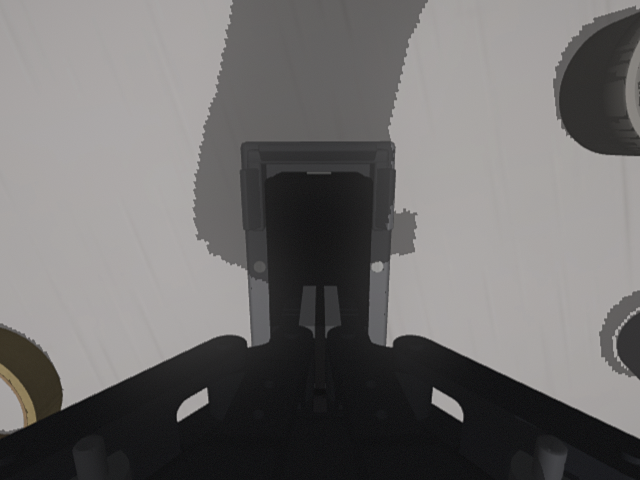

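>>> drive_tool([
  [[0.006,0,0.0005,0,-0.003,-0.001,255],[0.012,0,0.001,0,-0.003,-0.001,255],[0.017,0,0.0014,0,-0.003,-0.001,255],[0.0195,0,0.0014,0,-0.003,-0.001,255],[0.0195,0,0.0014,0,-0.003,-0.001,255]],
])

```text
clock: 11.65
tcp_pos: [0.498, -0.1926, 0.0522]
orientation: [0.7, 0.095, 0.701, -0.095]
wrist_force: [-0.6, -0.4, 0.2]
finger_gap: -0.0003
```

```bash
cat > s.py <<'E'
from h import *
st=readout.get_state();R=q2R(st["orientation"])
o=np.array([.529,-.2017]);u=np.array([np.cos(np.radians(-15.5)),np.sin(np.radians(-15.5))])
d=st["tcp_pos"][:2]-o
print("t",st["clock"],"along",d@u,"lat",d@[-u[1],u[0]],"z",st["tcp_pos"][2],"yaw",yaw(st),"x",R[:,0],"Fu",st["wrist_force"][:2]@u,"F",st["wrist_force"],"v",np.abs(st["qvel"]).max())
print("z-shift at level per 1mm: ",R.T@np.array([u[0],u[1],0])*1e-3, "to .0525:",R.T@np.array([0,0,.0525-st["tcp_pos"][2]]))
E
python3 s.py
```

```text
t 11.65 along -0.03228271570156656 lat 0.00046266541567318675 z 0.05222703888834635 yaw 74.52061812521583 x [-0.0007  0.0003 -1.    ] Fu -0.5153441866773205 F [-0.6358 -0.3643  0.2018] v 0.005961523841042271
z-shift at level per 1mm:  [-0.    -0.     0.001] to .0525: [-0.0003  0.     -0.    ]
```

>>> drive_tool([
  [[-0.0003,0,0.001,0,0,0,255],[-0.0003,0,0.002,0,0,0,255],[-0.0003,0,0.003,0,0,0,255],[-0.0003,0,0.004,0,0,0,255],[-0.0003,0,0.005,0,0,0,255]],
])

```text
clock: 12.28
tcp_pos: [0.5029, -0.194, 0.0525]
orientation: [0.7, 0.095, 0.701, -0.095]
wrist_force: [-0.1, -0.2, -0.2]
finger_gap: -0.0001
```

```bash
python3 s.py
```

```text
t 12.275 along -0.027159534068752527 lat 0.00043939285556081543 z 0.05254836915015017 yaw 74.51491208570208 x [-0.0006  0.0003 -1.    ] Fu -0.05760858155365881 F [-0.1033 -0.1568 -0.1532] v 0.019499096329804386
z-shift at level per 1mm:  [-0.    -0.     0.001] to .0525: [ 0. -0.  0.]
```

>>> drive_tool([
  [[0,0,0.0005,0,0,0,255],[0,0,0.001,0,0,0,255],[0,0,0.0015,0,0,0,255],[0,0,0.002,0,0,0,255],[0,0,0.0025,0,0,0,255]],
])

```text
clock: 12.9
tcp_pos: [0.5054, -0.1947, 0.0526]
orientation: [0.7, 0.095, 0.701, -0.095]
wrist_force: [-0.0, -0.4, 0.6]
finger_gap: 0.0001
```

```bash
python3 s.py
```

```text
t 12.9 along -0.02463084902871916 lat 0.00045209030853494964 z 0.05256916273952958 yaw 74.51696077263206 x [-0.0006  0.0002 -1.    ] Fu 0.08996403455534206 F [-0.0038 -0.3505  0.6274] v 0.010600310882360133
z-shift at level per 1mm:  [-0.    -0.     0.001] to .0525: [ 0.0001 -0.      0.    ]
```

>>> drive_tool([
  [[0,0,0.0003,0,0,0,255],[0,0,0.0006,0,0,0,255],[0,0,0.0009,0,0,0,255],[0,0,0.0012,0,0,0,255],[0,0,0.0015,0,0,0,255]],
])

```text
clock: 13.52
tcp_pos: [0.5069, -0.1951, 0.0526]
orientation: [0.7, 0.095, 0.701, -0.095]
wrist_force: [0.4, 0.7, -0.3]
finger_gap: -0.0003
```

```bash
python3 s.py
```

```text
t 13.525 along -0.02310588828554613 lat 0.0004350971620933247 z 0.05258048645655902 yaw 74.51581043517373 x [-0.0006  0.0002 -1.    ] Fu 0.2115670186291855 F [ 0.4201  0.7232 -0.2925] v 0.006480173247982949
z-shift at level per 1mm:  [-0.    -0.     0.001] to .0525: [ 0.0001 -0.      0.    ]
```

>>> drive_tool([
  [[0,0,0.0003,0,0,0,255],[0,0,0.0006,0,0,0,255],[0,0,0.0009,0,0,0,255],[0,0,0.0012,0,0,0,255],[0,0,0.0015,0,0,0,255]],
])

```text
clock: 14.15
tcp_pos: [0.5075, -0.1953, 0.0524]
orientation: [0.7, 0.095, 0.701, -0.095]
wrist_force: [-3.2, 0.2, 1.8]
finger_gap: -0.0003
```

```bash
python3 s.py
```

```text
t 14.15 along -0.022405402290294335 lat 0.00047950183411499107 z 0.052441891879284275 yaw 74.51247309028145 x [-0.002   0.0006 -1.    ] Fu -3.117042188568092 F [-3.1866  0.1732  1.7545] v 0.005576372724861224
z-shift at level per 1mm:  [-0.    -0.     0.001] to .0525: [-0.0001  0.     -0.    ]
```

>>> drive_tool([
  [[0,0,0.0003,0,0,0,255],[0,0,0.0005,0,0,0,255],[0,0,0.0007,0,0,0,255],[0,0,0.0009,0,0,0,255],[0,0,0.001,0,0,0,255]],
])

```text
clock: 14.78
tcp_pos: [0.5077, -0.1953, 0.0523]
orientation: [0.699, 0.095, 0.702, -0.095]
wrist_force: [-5.9, 1.4, 4.9]
finger_gap: 0.0001
```

```bash
python3 s.py; python3 -c "
from h import *
im=cams.read_camera('wrist'); cv2.imwrite('pics/wrist8.png',im)
im=cams.read_camera('scene'); c=im[190:320,250:430];cv2.imwrite('pics/scene8.png',cv2.resize(c,None,fx=4,fy=4,interpolation=cv2.INTER_CUBIC))
"
```

```text
t 14.775 along -0.022206493390200876 lat 0.0005147431509158637 z 0.052347341663584464 yaw 74.50920569230249 x [-0.0035  0.001  -1.    ] Fu -6.01035862234939 F [-5.8545  1.3801  4.9011] v 0.0017279833977535668
z-shift at level per 1mm:  [-0.    -0.     0.001] to .0525: [-0.0002  0.     -0.    ]
```

View pics/wrist8.png

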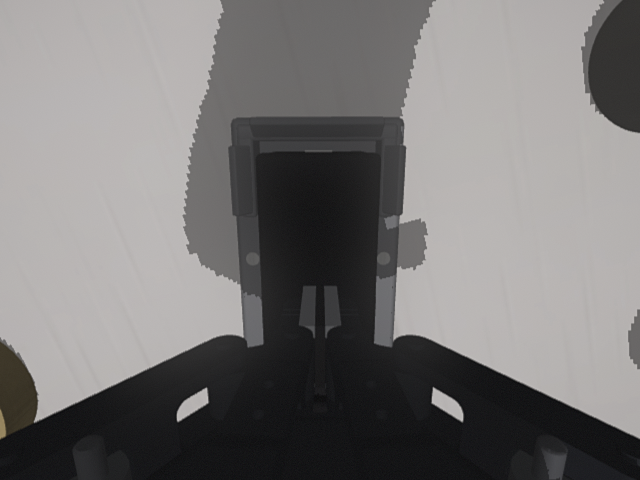

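View pics/scene8.png

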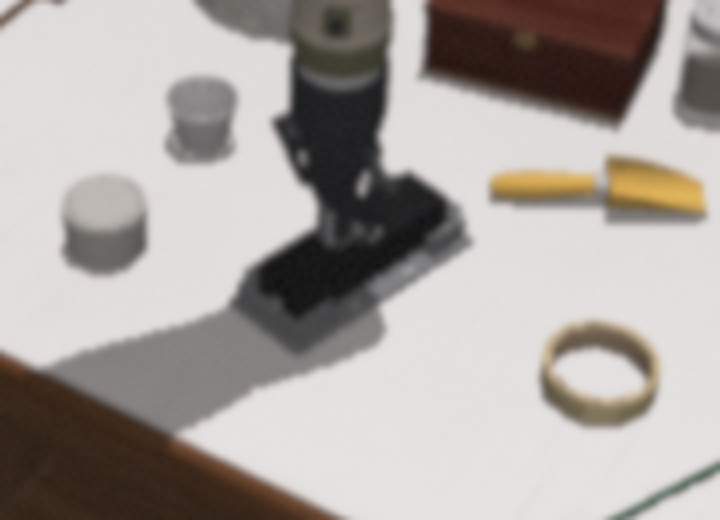

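>>> drive_tool([
  [[-0.0004,0,0.0008,0,-0.0035,0,255],[-0.0004,0,0.0009,0,-0.0035,0,255],[-0.0004,0,0.001,0,-0.0035,0,255],[-0.0004,0,0.0011,0,-0.0035,0,255],[-0.0004,0,0.0012,0,-0.0035,0,255]],
])

```text
clock: 15.5
tcp_pos: [0.509, -0.1956, 0.0526]
orientation: [0.701, 0.095, 0.701, -0.095]
wrist_force: [-2.6, 0.9, -0.6]
finger_gap: -0.0002
```

```bash
python3 s.py
```

```text
t 15.5 along -0.02087133114827979 lat 0.0005590487122734406 z 0.05263649445950597 yaw 74.50890775025219 x [ 0.      0.0002 -1.    ] Fu -2.696587749344035 F [-2.5547  0.8787 -0.5536] v 0.00316724740549194
z-shift at level per 1mm:  [-0.    -0.     0.001] to .0525: [ 0.0001 -0.      0.    ]
```

>>> drive_tool([
  [[0,0,0.0003,0,0,0,255],[0,0,0.0005,0,0,0,255],[0,0,0.0007,0,0,0,255],[0,0,0.0009,0,0,0,255],[0,0,0.001,0,0,0,255]],
])

```text
clock: 16.12
tcp_pos: [0.51, -0.1959, 0.0526]
orientation: [0.701, 0.095, 0.701, -0.095]
wrist_force: [-1.6, 0.5, -0.5]
finger_gap: -0.0001
```

```bash
python3 s.py; python3 -c "
from h import *
im=cams.read_camera('wrist'); cv2.imwrite('pics/wrist9.png',im)
a=cv2.imread('pics/wrist7.png')
for n in '789':
  pass
c=[cv2.resize(cv2.imread(f'pics/wrist{n}.png')[110:350,200:440],(400,400)) for n in '89'];cv2.imwrite('pics/c9.png',np.hstack(c))
"
```

```text
t 16.125 along -0.019846597215235254 lat 0.0005523392384239431 z 0.05261312493216637 yaw 74.51073222236799 x [ 0.0001  0.0001 -1.    ] Fu -1.7286157638978852 F [-1.6452  0.5359 -0.5126] v 0.002270834628424352
z-shift at level per 1mm:  [ 0.    -0.     0.001] to .0525: [ 0.0001 -0.     -0.    ]
```

View pics/c9.png

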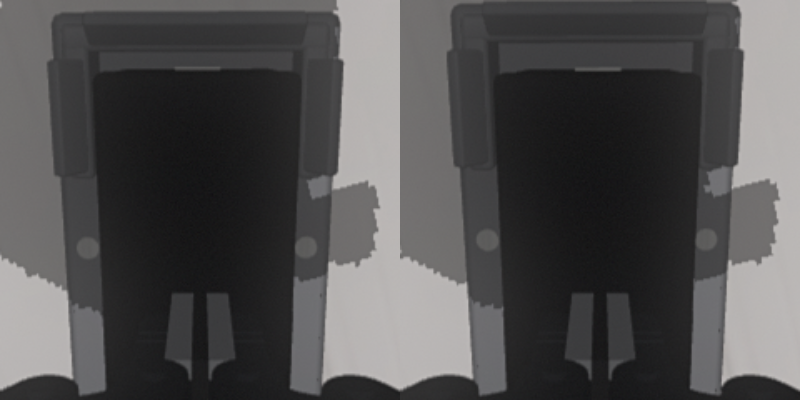

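>>> drive_tool([
  [[0,0,0.0003,0,0,0,255],[0,0,0.0005,0,0,0,255],[0,0,0.0007,0,0,0,255],[0,0,0.0009,0,0,0,255],[0,0,0.001,0,0,0,255]],
])

```text
clock: 16.8
tcp_pos: [0.5107, -0.196, 0.0526]
orientation: [0.7, 0.095, 0.701, -0.095]
wrist_force: [-2.2, 1.0, -0.3]
finger_gap: 0.0001
```

```bash
python3 s.py
```

```text
t 16.8 along -0.019155884821688576 lat 0.000570284976271999 z 0.052577826681400805 yaw 74.50906084676909 x [-0.0005  0.0003 -1.    ] Fu -2.341477211490479 F [-2.1522  1.0014 -0.2896] v 0.002508466657836419
z-shift at level per 1mm:  [-0.    -0.     0.001] to .0525: [ 0.0001 -0.      0.    ]
```

>>> drive_tool([
  [[0,0,0.0003,0,0,0,255],[0,0,0.0005,0,0,0,255],[0,0,0.0007,0,0,0,255],[0,0,0.0009,0,0,0,255],[0,0,0.001,0,0,0,255]],
])

```text
clock: 17.42
tcp_pos: [0.511, -0.1961, 0.0525]
orientation: [0.7, 0.095, 0.701, -0.095]
wrist_force: [-6.1, 1.3, 2.3]
finger_gap: -0.0
```

```bash
python3 s.py
```

```text
t 17.425 along -0.01890011181538363 lat 0.0006092031091759739 z 0.05248429276729459 yaw 74.50292029293577 x [-0.0018  0.0006 -1.    ] Fu -6.2630025108960465 F [-6.1274  1.3412  2.3188] v 0.0029938568990760233
z-shift at level per 1mm:  [-0.    -0.     0.001] to .0525: [-0.  0. -0.]
```

>>> drive_tool([
  [[-0.0003,0,0.0008,0,-0.0015,0,255],[-0.0003,0,0.0009,0,-0.0015,0,255],[-0.0003,0,0.001,0,-0.0015,0,255],[-0.0003,0,0.0011,0,-0.0015,0,255],[-0.0003,0,0.0012,0,-0.0015,0,255]],
])

```text
clock: 18.05
tcp_pos: [0.511, -0.1961, 0.0525]
orientation: [0.7, 0.095, 0.702, -0.095]
wrist_force: [-6.8, 1.4, 1.6]
finger_gap: 0.0002
```

```bash
python3 s.py
```

```text
t 18.05 along -0.01881865818464156 lat 0.0006257416308233948 z 0.05253126684173197 yaw 74.50024981515205 x [-0.0025  0.0007 -1.    ] Fu -6.909763675619699 F [-6.7878  1.3802  1.5836] v 0.002863548226862492
z-shift at level per 1mm:  [-0.    -0.     0.001] to .0525: [0. 0. 0.]
```

>>> drive_tool([
  [[-0.0002,0,0.0012,0,-0.0025,0,255],[-0.0002,0,0.0014,0,-0.0025,0,255],[-0.0002,0,0.0015,0,-0.0025,0,255],[-0.0002,0,0.0016,0,-0.0025,0,255],[-0.0002,0,0.0017,0,-0.0025,0,255]],
])

```text
clock: 18.68
tcp_pos: [0.5113, -0.1961, 0.0525]
orientation: [0.7, 0.096, 0.702, -0.095]
wrist_force: [-7.0, 1.2, 3.1]
finger_gap: 0.0
```

```bash
python3 s.py
```

```text
t 18.675 along -0.018552132016772603 lat 0.0006313125392895438 z 0.05247243326657097 yaw 74.48538516751408 x [-0.0027  0.0006 -1.    ] Fu -7.060688729621324 F [-6.9838  1.2382  3.1095] v 0.0018627946453235774
z-shift at level per 1mm:  [-0.     0.     0.001] to .0525: [-0. -0. -0.]
```

>>> drive_tool([
  [[-0.0002,0,0.0012,0,-0.0025,0,255],[-0.0002,0,0.0014,0,-0.0025,0,255],[-0.0002,0,0.0016,0,-0.0025,0,255],[-0.0002,0,0.0018,0,-0.0025,0,255],[-0.0002,0,0.002,0,-0.0025,0,255]],
])

```text
clock: 19.3
tcp_pos: [0.5128, -0.1966, 0.0526]
orientation: [0.7, 0.095, 0.701, -0.096]
wrist_force: [-4.5, 0.5, -0.1]
finger_gap: 0.0001
```

```bash
python3 s.py
```

```text
t 19.3 along -0.016980064556125128 lat 0.0006059961601846892 z 0.05255285202382823 yaw 74.47829957236199 x [-0.0011  0.0001 -1.    ] Fu -4.473259215623322 F [-4.5034  0.5    -0.1165] v 0.005134678635109132
z-shift at level per 1mm:  [-0.     0.     0.001] to .0525: [0.0001 0.     0.    ]
```

>>> drive_tool([
  [[0,0,0.0006,0,-0.001,0,255],[0,0,0.0008,0,-0.001,0,255],[0,0,0.001,0,-0.001,0,255],[0,0,0.0012,0,-0.001,0,255],[0,0,0.0014,0,-0.001,0,255]],
])

```text
clock: 19.92
tcp_pos: [0.5144, -0.197, 0.0526]
orientation: [0.701, 0.095, 0.7, -0.096]
wrist_force: [-2.7, 0.7, -1.5]
finger_gap: 0.0001
```

```bash
python3 s.py
```

```text
t 19.925 along -0.015299928943508656 lat 0.000591343387101851 z 0.05262025657286212 yaw 74.48153395022231 x [ 0.0003 -0.0003 -1.    ] Fu -2.760183426877913 F [-2.6654  0.7174 -1.5125] v 0.00404090595082655
z-shift at level per 1mm:  [0.    0.    0.001] to .0525: [ 0.0001  0.     -0.    ]
```

>>> drive_tool([
  [[0,0,0.0002,0,0,0,255],[0,0,0.0004,0,0,0,255],[0,0,0.0006,0,0,0,255],[0,0,0.0008,0,0,0,255],[0,0,0.0009,0,0,0,255]],
])

```text
clock: 20.55
tcp_pos: [0.5156, -0.1974, 0.0527]
orientation: [0.701, 0.095, 0.7, -0.096]
wrist_force: [-0.6, 0.9, -0.5]
finger_gap: 0.0003
```

```bash
python3 s.py
```

```text
t 20.55 along -0.014059144584121261 lat 0.0005639929196788543 z 0.05274038614886886 yaw 74.484991134645 x [ 0.0009 -0.0006 -1.    ] Fu -0.7847625226741632 F [-0.5651  0.8989 -0.5334] v 0.0020986646635144826
z-shift at level per 1mm:  [0.    0.    0.001] to .0525: [ 0.0002  0.     -0.    ]
```

>>> drive_tool([
  [[0,0,0.0002,0,0,0,255],[0,0,0.0004,0,0,0,255],[0,0,0.0006,0,0,0,255],[0,0,0.0008,0,0,0,255],[0,0,0.001,0,0,0,255]],
])

```text
clock: 21.18
tcp_pos: [0.5166, -0.1977, 0.0528]
orientation: [0.701, 0.095, 0.7, -0.096]
wrist_force: [-0.0, -0.7, 1.1]
finger_gap: 0.0001
```

```bash
python3 s.py; python3 -c "
from h import *
im=cams.read_camera('wrist'); cv2.imwrite('pics/wrist10.png',im[110:430,160:480])
"
```

```text
t 21.175 along -0.012973387967667189 lat 0.0005647196303354799 z 0.05279925724810111 yaw 74.48534616608293 x [ 0.0011 -0.0006 -1.    ] Fu 0.15541067530886282 F [-0.0328 -0.6998  1.1086] v 0.0038288161253184
z-shift at level per 1mm:  [0.    0.    0.001] to .0525: [ 0.0003  0.     -0.    ]
```

View pics/wrist10.png

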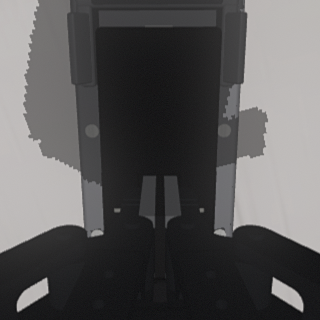

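>>> drive_tool([
  [[0,0,-0.004,0,0,0,255],[-0.002,0,-0.008,0,0,0,255],[-0.02,0,-0.012,0,0,0,255],[-0.06,0,-0.014,0,0,0,255],[-0.1,0,-0.014,0,0,0,255]],
])

```text
clock: 21.85
tcp_pos: [0.5023, -0.1936, 0.1537]
orientation: [0.701, 0.095, 0.701, -0.096]
wrist_force: [1.1, -0.3, -1.1]
finger_gap: 0.0002
```

>>> drive_tool([
  [[-0.01,0,-0.03,0,0,0,255],[-0.01,0,-0.06,0,0,0,200],[-0.01,0,-0.06,0,0,0,100],[-0.01,0,-0.06,0,0,0,0],[-0.01,0,-0.06,0,0,0,0]],
])

```text
clock: 22.48
tcp_pos: [0.4451, -0.1778, 0.1636]
orientation: [0.701, 0.095, 0.7, -0.096]
wrist_force: [-0.0, 0.8, -0.5]
finger_gap: 0.0721
```

Run:
```python
from h import *
st=readout.get_state();print(st["clock"],st["tcp_pos"],yaw(st),st["wrist_force"],st["finger_gap"])
im=cams.read_camera("wrist"); cv2.imwrite("pics/wrist11.png",im)
cp=campose("wrist",st)
for n,z in [("lamp",.050),("switch_ridge",.053),("cradle",.03)]:
  for d in finder.regions_of("wrist",n)[:2]:
    ys,xs=np.nonzero(d["pixels"])
    P=back(cp,np.c_[xs,ys],z)[:,:2]; r=cv2.minAreaRect(P.astype(np.float32)); print(n,d["conf"],d["point"],r,back(cp,d["point"],z))
    if n=="switch_ridge" and d["conf"]>.4:
        u,v=map(int,d["point"]);c=im[max(0,v-60):v+60,u-75:u+75]; cv2.imwrite("pics/c11.png",cv2.resize(c,None,fx=5,fy=5,interpolation=cv2.INTER_CUBIC))
```

```text
22.475 [ 0.4451 -0.1778  0.1636] 74.4818865421772 [-0.0317  0.7776 -0.4721] 0.072086621614246
lamp 0.83 [319.4, 318.3] ((0.5120047330856323, -0.19473987817764282), (0.048745252192020416, 0.14783503115177155), 74.85211944580078) [[ 0.5043 -0.1924  0.05  ]]
switch_ridge 0.85 [319.6, 351.9] ((0.5295718908309937, -0.19977176189422607), (0.013847790658473969, 0.029928822070360184), 74.4594497680664) [[ 0.5298 -0.1994  0.053 ]]
cradle 0.66 [287.4, 281.3] ((0.5107613205909729, -0.19491979479789734), (0.07743038982152939, 0.1728367656469345), 74.68010711669922) [[ 0.4764 -0.2108  0.03  ]]
cradle 0.25 [545.7, 179.6] ((0.4485670030117035, -0.007320612668991089), (0.09323425590991974, 0.07422194629907608), 52.563961029052734) [[ 0.4512 -0.006   0.03  ]]
```

View pics/wrist11.png

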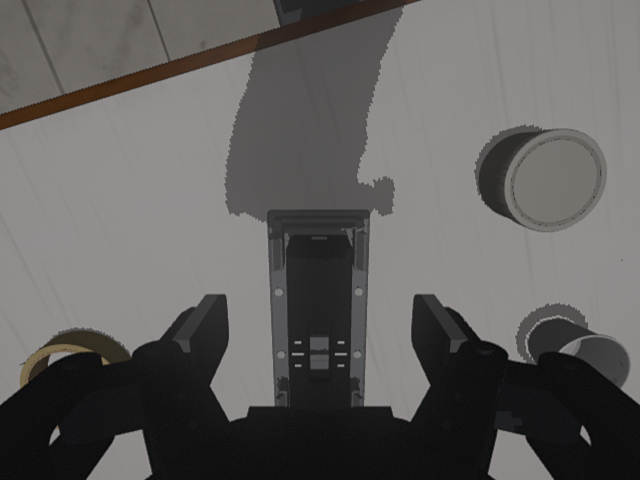

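View pics/c11.png

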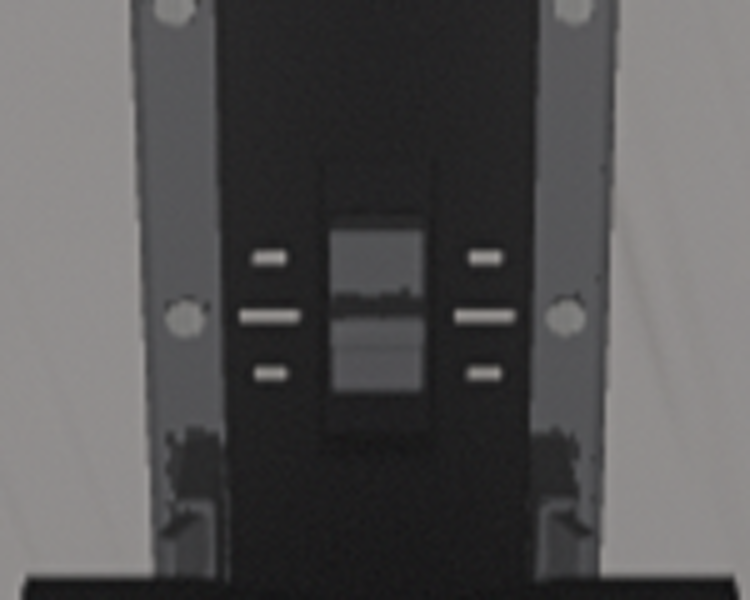

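Run:
```python
from h import *
st=readout.get_state();cp=campose("wrist",st)
o=np.array([.529,-.2010]);u=np.array([np.cos(np.radians(-15.5)),np.sin(np.radians(-15.5))])
off=np.array([319-75,351-60])
def f(c,z):
    X=back(cp,off+np.array(c)/5.,z)[0][:2]-o; return X@u,X@[-u[1],u[0]]
print("mid ticks",f((269.5,316.5),.05),f((485,316.5),.05))
print("off",f((270,258),.05),"far",f((270,373),.05),"plate",f((377,230),.05),f((377,392),.05))
print("dots far",f((185,318),.008),f((566,318),.008),"near",f((174,10),.008),f((574,10),.008))
im=cams.read_camera("top")
cpt=campose("top")
for n,z in [("tin",.048),("cup",.048),("tape",.025),("tin_low",.042),("lamp",.05)]:
  for d in finder.regions_of("top",n)[:2]:
    ys,xs=np.nonzero(d["pixels"]);r=cv2.minAreaRect(back(cpt,np.c_[xs,ys],z)[:,:2].astype(np.float32));print(n,d["conf"],r)
```

```text
mid ticks (np.float64(0.0035385116466646843), np.float64(-0.014746077788542908)) (np.float64(0.0035652539189120072), np.float64(0.01844152131211963))
off (np.float64(-0.006517308237415649), np.float64(-0.014511079210317471)) far (np.float64(0.013427348866888409), np.float64(-0.01482445188458107)) plate (np.float64(-0.011253060067300206), np.float64(0.0018211284593822857)) (np.float64(0.016806220796419514), np.float64(0.0017981618304142547))
dots far (np.float64(0.029744628713013137), np.float64(-0.03264246257018656)) (np.float64(0.029799676806678308), np.float64(0.03565626206502958)) near (np.float64(-0.029596679150080556), np.float64(-0.03288897302992219)) (np.float64(-0.029544215130615115), np.float64(0.035511696050215084))
tin 0.96 ((0.44925037026405334, -0.012359429150819778), (0.06933019310235977, 0.06652220338582993), 0.7903364300727844)
cup 0.87 ((0.6062285900115967, -0.0012129265815019608), (0.05867179110646248, 0.061177775263786316), 0.8239211440086365)
tape 0.67 ((0.5286606550216675, -0.4202847480773926), (0.09159284085035324, 0.08171699941158295), 86.23290252685547)
tin_low 0.75 ((0.5449914336204529, 0.4423690438270569), (0.08280549943447113, 0.0624784454703331), 72.2665786743164)
tin_low 0.23 ((0.449349582195282, -0.011993922293186188), (0.06378769874572754, 0.0667981281876564), 0.640760064125061)
lamp 0.65 ((0.5776800513267517, -0.2136256992816925), (0.048617471009492874, 0.07758098095655441), 74.39412689208984)
```

```bash
python3 -c "
from h import *
s=readout.get_state();print(s['clock'],s['wrist_force'],np.abs(s['qvel']).max());print(env.hand_in())"
```

```text
22.975 [-0.3382 -0.4638  0.4337] 0.00268410133173185
the job is handed in; nothing more can be done
None
```

I laid the lamp flat in the larger stand (measured about 199 x 83 mm; the other one is only about 155 x 69 mm) and let go. I then pushed the slide switch gently by its ridge until it clicked into the middle setting, and handed in at about 23 s. The hand-in gave no verdict, so these are my own last checks:

- **Lamp:** it sits about 3.5 mm along and 0.3 mm across from the pocket's centre, in line with the stand. The push slid it against the end wall, as the task said it would. The first lamp shove read a brief 6 N; wrist pictures showed the whole lamp moving with the finger, not the switch.
- **Switch:** the white ticks put it at about 9.2 mm of 10, inside the 2.5 mm limit but not dead centre. The push peaked at about 7 N in the readings and had fallen to about 0 N by the end.
- **Tins, cup and tape:** every top-camera measurement agrees with the first to within about 7 mm. That includes the camera's own error and is well under the 30 mm limit.
- **Gripper:** it is clear, about 0.16 m above the desk.

**Disagreement:** the wrist camera reads about 2 mm off sideways. I corrected for this when placing the lamp.

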